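# Move the samples round on the microscopy bench

## Task

Move the three samples on by one place: the large round dish goes from the light viewer into the transport tray, the chambered slide from the warming plate onto the light viewer, and the small round dish from the tray onto the warming plate, each flat in the middle of its place and let go. A place takes only one sample, so park one on the empty round stand on the way. Keep the samples level, set them down without dropping them and never on the bench top, and leave the oil bottle, the jar and the coverslip box where they are.

Things in the scene. Friction and masses are not known exactly. Their poses are not given: they have to be found in the camera images.
- large_dish: Large round culture dish with its lid on, grey plastic, diameter 60 mm (lid, from 6 mm up; the base below it is 56 mm), 18 mm high, about 60 g, rigid and closed. Origin: centre of the underside; z up. It starts on the light viewer.
- small_dish: Small round culture dish with its lid on, same plastic, diameter 38 mm (lid, from 6 mm up; the base below it is 34 mm), 18 mm high, about 35 g. Origin: centre of the underside; z up. It starts in the transport tray.
- chamber_slide: Chambered slide: a glass slide 76 x 26 mm, 2 mm thick, carrying a closed block of eight small wells, 56 mm long (x), 24 mm wide (y), top at 18 mm; the block's centre is 6 mm towards +x of the slide's centre (the bare white end is at -x). About 40 g. Origin: centre of the slide's underside; x along the slide, z up. To be gripped across the block's 24 mm. It starts on the warming plate; its yaw on any place is free.
- viewer: Light viewer: flat box 120 (x) x 100 (y) mm with a black frame and a white lit panel 104 x 84 mm on top; the panel's surface is 22 mm above the origin (the frame 18 mm). Fixed. Origin: centre of the underside, on the bench; its middle is above the origin.
- warmer: Warming plate: cream box 112 (x) x 98 (y) mm with a flat dark plate 96 x 82 mm on top, surface 30 mm above the origin, and a small black knob on its -x side. Not hot. Fixed. Origin: centre of the underside, on the bench; its middle is above the origin.
- tray: Transport tray: shallow bare steel tray 120 (x) x 100 (y) mm outside with a 4 mm thick rim and small tabs at its two short ends; inner floor 112 x 92 mm, 10 mm above the origin, rim 6 mm above that floor. Fixed. Origin: centre of the underside, on the bench; its middle is above the origin.
- stand: Empty round aluminium stand, disc of diameter 100 mm on a short foot, flat top 20 mm above the origin. The parking spot. Fixed. Origin: centre of the underside, on the bench.
- oil_bottle: Small amber bottle of immersion oil with a black cap, diameter 28 mm, 62 mm high, loose, to be left alone. Origin: centre of the underside.
- bead_jar: Small grey jar with a white cap, diameter 38 mm, 40 mm high, loose, to be left alone. Origin: centre of the underside.
- coverslip_box: Small cardboard box of coverslips, 62 x 50 x 24 mm high, loose, to be left alone. Origin: centre of the underside.

How it is judged (in metres and radians):
On the way:
1. a sample is parked, let go, on the round stand (((horizontal distance between large_dish and stand below 0.04 m and z of large_dish in the frame of stand between 0.017 and 0.023 m and contact force between the fingers and large_dish below 0.05 N) or (horizontal distance between chamber_slide and stand below 0.04 m and z of chamber_slide in the frame of stand between 0.017 and 0.023 m and contact force between the fingers and chamber_slide below 0.05 N) or (horizontal distance between small_dish and stand below 0.04 m and z of small_dish in the frame of stand between 0.017 and 0.023 m and contact force between the fingers and small_dish below 0.05 N))), for 0.2 s.
At the end, for the whole second after the job is handed in: The large dish lies in the tray, the chambered slide on the light viewer and the small dish on the warming plate, each within 15 mm of the middle of its place, flat on its surface (height within 3 mm, tilt under 0.1 rad), let go and at rest (horizontal distance between large_dish and tray below 0.015 m and z of large_dish in the frame of tray between 0.007 and 0.013 m and angle between each of large_dish, chamber_slide, small_dish's own z axis and vertical below 0.1 rad and linear speed of each of large_dish, chamber_slide, small_dish below 0.02 m/s and angular speed of each of large_dish, chamber_slide, small_dish below 0.2 rad/s and contact force between the fingers and large_dish below 0.05 N and horizontal distance between chamber_slide and viewer below 0.015 m and z of chamber_slide in the frame of viewer between 0.019 and 0.025 m and contact force between the fingers and chamber_slide below 0.05 N and horizontal distance between small_dish and warmer below 0.015 m and z of small_dish in the frame of warmer between 0.027 and 0.033 m and contact force between the fingers and small_dish below 0.05 N); the robot touches nothing.
It fails at once if a sample is tipped by more than 0.5 rad (angle between any of large_dish, chamber_slide, small_dish's own z axis and vertical above 0.5 rad).
It fails at once if a sample is put on the bench top (height (world z) of any of large_dish, chamber_slide, small_dish below 0.004 m).
It fails at once if a sample is dropped (falls freely faster than 0.6 m/s) ((linear speed of large_dish above 0.6 m/s and contact force between the fingers and large_dish below 0.02 N) or (linear speed of chamber_slide above 0.6 m/s and contact force between the fingers and chamber_slide below 0.02 N) or (linear speed of small_dish above 0.6 m/s and contact force between the fingers and small_dish below 0.02 N)).
It fails at once if the oil bottle, the jar or the coverslip box is moved by more than 20 mm (distance of any of oil_bottle, bead_jar, coverslip_box from where it was at the start of the episode above 0.02 m).
It also fails if it takes over 102 s, if anything falls off the work surface, if the arm or the gripper's body presses on something with over 40 N, if the wrist force passes 120 N, or if a joint passes its speed limit or range.

## Robot

A 6-joint arm with a two-finger parallel gripper is mounted at the origin on the work surface. World frame = base frame: x ahead of the robot, y to its left, z up, the work surface at z = 0. Lengths are in m, angles in degrees, forces in N, time in s.
With the tool pointing down it reaches from about 0.25 to 0.725 m from the base axis. Payload 9.7 kg.
Tool frame: the origin (TCP) lies midway between the tips of the shut fingers; the grasp point (between the pads) lies 19 mm behind it (bot.hold_point_z is the distance from the TCP to the grasp point, in m); z points along the fingers, y is the line along which they close (so a half turn about z gives the same grasp; the last joint's range is limited). The gripper opens to 85 mm and grips with 20 to 120 N. Pads are 22 mm wide; open, the fingers measure 114 mm over their backs; the gripper's body (76 mm by 85 mm) begins 54 mm behind the grasp point. The pads swing forward as they close: fully open they stand 13 mm farther back than shut.
Start: joints at [69.5, 4.979, 10.078, 95.1, 0, 90], TCP at [0.193, 0.515, 0.208] pointing down, gripper open.
Joint ranges: [-179.16, 179.16], [-48.56, 103.87], [-65.8, 70.77], [-126.05, 130.52], [-82.76, 87.17], [-180, 180]. Speed limits (degrees/s): [127.2, 127.2, 147.25, 180, 180, 180].

## Interface

Orientations are given as [roll, pitch, yaw] about the fixed x, y, z axes, in that order (R = Rz(yaw) Ry(pitch) Rx(roll)).
In Python, from workcell import bot gives the robot as it stands.
- The arm moves only by the tool play_rows, never from a script. Its argument "steps" is a list that holds one entry, the list of rows, each a list of 4 numbers: the shift along the tool's x, y, z in m, then the turn about the tool's z in rad. In form: [[[tx, ty, tz, yaw], ...]]. A call has exactly 5 rows; each row shifts and turns the commanded pose from where the row before left it, along the tool's axes as they then stand; what a row does not reach is not made up. A row lasts 1/12 s, in which the tool goes at most 41.7 mm and 7.16 degrees, less where a joint would pass 70% of its speed; a pose out of reach is approached as far as the arm can. A call is refused whole if a number of a shift passes 0.0417 or a number of a turn 0.125, either way. A call with a gripper value outside its range is refused whole. "gripper" is the finger opening in m, from 0 to 0.0854, set as the call begins (left out, the last holds). The fingers move at their own pace and stop on an object; "squeeze" is the grip in N (left out, the last holds). Time passes only in rows, so rows that do not move let the fingers close, or fill a call up. It gives the time, the measured TCP pose, the force, the opening and the grip force at its end, in the units of the state.
- bot.get_obs(): the state, without advancing time (a new reading comes with each control period).
- bot.camera(name): name is "scene" or "side" or "wrist"; returns a dict with "img" (420x560x3 uint8, blue, green, red), "vfov" (degrees; the focal length in pixels is half the picture's height over the tangent of half this angle, whatever the lens; pixels are square), "cx", "cy" (the principal point, pixels), "D" ([k1, k2, p1, p2, k3] as OpenCV has them; the pictures are not rectified), "xyz" and "attitude" of the camera in the world. Camera axes: x right, y down, z forward; pixel columns grow to the right and rows downward; lengths in m; the calibration is good to about 2 mm. A picture is of the moment at which its call begins. There is no depth.
- bot.job_done(): hands the job in; it is judged then, once.
The state is a dict: "time": time; "q": joint angles; "qd": joint speeds; "joint_efforts": joint torques, N m; "ee_pos": TCP position; "tcp_rot": TCP orientation; "wrist_force": force on the tool from outside, world axes, zero at the start; "torque": the same for the moment, N m; "opening": finger opening in m; "grasp_force": force on a finger pad.
Only numpy, scipy, OpenCV 4.12 (cv2) and the standard library are available. Lean on these libraries where they do the work, as an engineer would, in place of code of your own. Each camera call takes 0.05 s, during which the arm holds its last target. There are 200 camera calls.

## Working session

There is one attempt and no reset: what is moved stays moved. The work goes in short steps, Python scripts to look and compute and a tool call to move; the robot and the scene stay as the last step left them, time stands still between calls to the robot, and variables do not carry over. Pictures are saved under pics/ and viewed, at most 14 in all, crops included, and the job is handed in when it is done.

Besides the shell and the picture viewer there is one more tool, called as name(argument=value, ...), one argument or row to a line, values as JSON. play_rows: Moves the arm, as the interface text tells. Its arguments: {"type":"object","properties":{"steps":{"type":"array","items":{"type":"array","items":{"type":"array","items":{"type":"number"}}}},"gripper":{"type":"number"},"squeeze":{"type":"number"}},"required":["steps"]}

```bash
mkdir -p pics; python3 - <<'E'
from workcell import bot
import cv2,numpy as np
o=bot.get_obs();print(o)
for n in["scene","side","wrist"]:
    c=bot.camera(n);cv2.imwrite(f"pics/{n}0.png",c["img"]);print(n,{k:v for k,v in c.items() if k!="img"})
print(bot.hold_point_z)
E
```

```text
{'time': 0.0, 'q': array([ 6.94993518e+01,  5.01152734e+00,  1.00337050e+01,  9.51001026e+01,
       -4.83093585e-04,  9.00011170e+01]), 'qd': array([ 0.05376431,  0.01196563, -0.09658967,  0.01420292, -0.09814913,
        0.05862548]), 'joint_efforts': array([ 3.61292943e-03, -5.20373726e+01,  4.64815485e+01,  1.57723459e-02,
       -6.26824612e-05,  3.70459375e-06]), 'ee_pos': array([0.19252828, 0.5149151 , 0.20777229]), 'tcp_rot': array([-1.79922075e+02,  4.84612317e-04,  1.59498235e+02]), 'wrist_force': array([ 0.18652691,  0.75004615, -0.34963131]), 'torque': array([ 0.0147465 , -0.02722885,  0.0369402 ]), 'grasp_force': 0.0, 'opening': 0.08511548380688598}
scene {'vfov': 43.1377460263518, 'cx': 284.6653916225433, 'cy': 212.83904858773948, 'D': array([-0.21334021,  0.        ,  0.        ,  0.        ,  0.        ]), 'xyz': array([1.01016387, 0.21347746, 0.89158085]), 'attitude': array([-149.17984203,    0.39886038,  114.33603289])}
side {'vfov': 57.67600273466566, 'cx': 281.4530440313209, 'cy': 205.83388670782702, 'D': array([0.02380062, 0.        , 0.        , 0.        , 0.        ]), 'xyz': array([0.28702086, 0.44809464, 0.56527381]), 'attitude': array([-1.34951656e+02, -8.73422262e-02, -1.47693836e+02])}
wrist {'vfov': 58.29068887060476, 'cx': 274.2735144237899, 'cy': 208.91770874260442, 'D': array([-0.05846935,  0.        ,  0.        ,  0.        ,  0.        ]), 'xyz': array([0.12475585, 0.53961412, 0.37297546]), 'attitude': array([1.63618176e+02, 5.09008189e-02, 6.94851151e+01])}
0.0187
```

View pics/scene0.png

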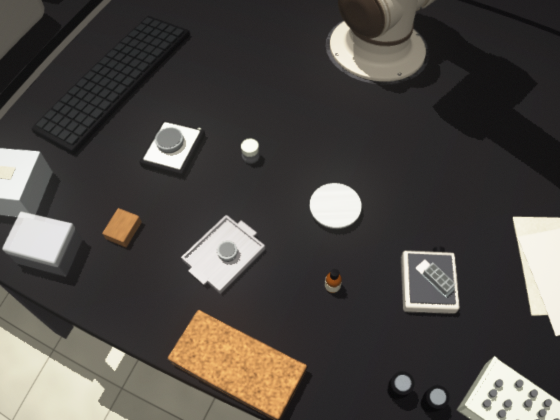

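View pics/side0.png

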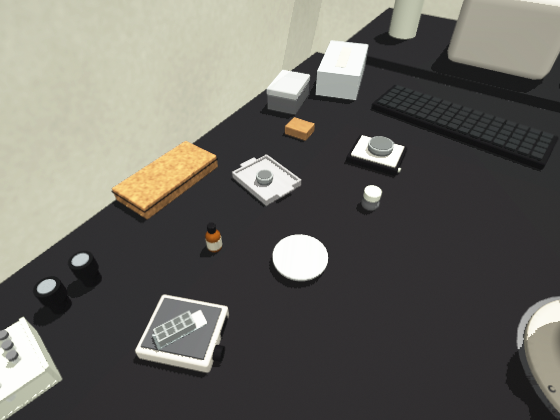

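The scene camera shows the viewer with the large dish at (173,147), the tray with the small dish at (223,253), the stand at (336,206) and the warmer with the slide at (430,282). The bottle is at (333,281), the jar at (250,150) and the coverslip box at (121,227). I'll measure them by colour masks projected onto planes.

```bash
cat > h.py <<'E'
from workcell import bot
import cv2,numpy as np
from scipy.spatial.transform import Rotation as R
def K(c):
    f=c["img"].shape[0]/2/np.tan(np.radians(c["vfov"]/2)); return np.array([[f,0,c["cx"]],[0,f,c["cy"]],[0,0,1.]])
def Rm(c): return R.from_euler("xyz",c["attitude"],degrees=True).as_matrix()
def plane(c,px,z):
    u=cv2.undistortPoints(np.array(px,float).reshape(-1,1,2),K(c),c["D"]).reshape(-1,2)
    d=np.c_[u,np.ones(len(u))]@Rm(c).T
    return (c["xyz"]+d*((z-c["xyz"][2])/d[:,2])[:,None])[:,:2]
def proj(c,P):
    r=Rm(c).T; return cv2.projectPoints(np.array(P,float).reshape(-1,1,3),cv2.Rodrigues(r)[0],-r@c["xyz"],K(c),c["D"])[0].reshape(-1,2)
def blob(c,roi,test):
    """largest contour of mask in roi (x0,y0,x1,y1); test: hsv->bool"""
    x0,y0,x1,y1=roi; h=cv2.cvtColor(c["img"][y0:y1,x0:x1],cv2.COLOR_BGR2HSV).astype(int)
    m=test(h).astype(np.uint8)*255
    cs=cv2.findContours(m,cv2.RETR_EXTERNAL,cv2.CHAIN_APPROX_NONE)[0]
    k=max(cs,key=cv2.contourArea); return k.reshape(-1,2)+[x0,y0]
def rect(c,k,z):
    p=(plane(c,cv2.convexHull(k.astype(np.int32)),z)*1000).astype(np.float32)
    return cv2.minAreaRect(p)
E
python3 - <<'E'
from h import *
for n in["scene","side"]:
    c=bot.camera(n)
    S=n=="scene"
    rois=dict(viewer=(140,115,208,178),tray=(178,212,270,295),stand=(300,178,370,235),warmer=(395,240,465,318)) if S else dict(viewer=(345,132,405,172),tray=(228,152,304,206),stand=(265,232,335,285),warmer=(132,290,232,375))
    for k,z,t in[("viewer",.022,120),("tray",.016,70),("stand",.02,110),("warmer",.03,110)]:
        b=blob(c,rois[k],lambda h:h[...,2]>t); print(n,k,[np.round(v,1) for v in rect(c,b,z)])
    pts=dict(bottle=((333,281),.03),jar=((250,150),.02),box=((121,227),.012)) if S else dict(bottle=((213,238),.03),jar=((372,197),.02),box=((300,129),.012))
    for k,(p,z) in pts.items(): print(k,plane(c,[p],z).round(3))
    s=dict(large=((170,138),.018),small=((228,249),.028)) if S else dict(large=((381,145),.04),small=((265,176),.028))
    for k,(p,z) in s.items(): print(k,plane(c,[p],z+(.022 if (k=='large' and S) else 0)).round(3))
    im=c["img"]
    for k in("viewer","tray","warmer"):
        x0,y0,x1,y1=rois[k]; cv2.imwrite(f"pics/{n}_{k}.png",cv2.resize(im[y0:y1,x0:x1],(260,260)))
ims=[np.hstack([cv2.imread(f"pics/{n}_{k}.png") for k in("viewer","tray","warmer")]) for n in("scene","side")]
cv2.imwrite("pics/crops.png",np.vstack(ims))
E
```

```text
scene viewer [array([ 482.1, -292.6]), array([112.7,  87.8]), np.float64(6.4)]
scene tray [array([658.7, -77.1]), array([107.7, 144.4]), np.float64(73.2)]
scene stand [array([481.8,  74.9]), array([ 99.9, 101.2]), np.float64(24.0)]
scene warmer [array([566.7, 290.3]), array([118.2, 100.9]), np.float64(20.7)]
bottle [[0.637 0.132]]
jar [[ 0.43  -0.134]]
box [[ 0.694 -0.285]]
large [[ 0.482 -0.293]]
small [[ 0.656 -0.067]]
side viewer [array([ 486.2, -298.8]), array([106.2, 105.9]), np.float64(6.1)]
side tray [array([660. , -74.9]), array([111.8, 145.9]), np.float64(73.0)]
side stand [array([483.2,  75.4]), array([ 99.2, 102.6]), np.float64(32.4)]
side warmer [array([555.9, 294. ]), array([115.7, 104.3]), np.float64(20.8)]
bottle [[0.634 0.132]]
jar [[ 0.434 -0.136]]
box [[ 0.692 -0.282]]
large [[ 0.479 -0.289]]
small [[ 0.653 -0.065]]
```

View pics/crops.png

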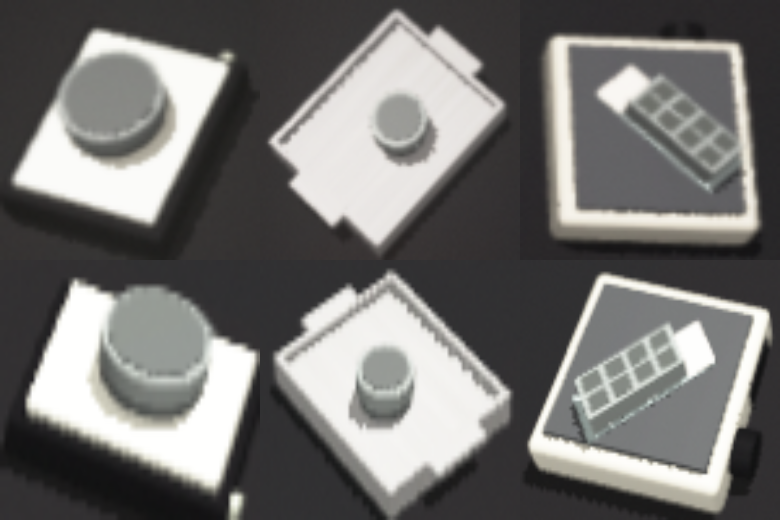

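The crops show the large dish towards the viewer's upper left, the small dish near the tray's middle, and the slide diagonal on the warmer plate with its white end at about (422,267) in the scene picture. Next I work out the move to hover above the warmer.

```bash
cat >> h.py <<'E'
def go(x,y,z,yaw=None):
    """tool-frame shift (after the turn) and the turn to reach world pose; turn taken mod 180"""
    o=bot.get_obs(); p=o["ee_pos"]; a=o["tcp_rot"][2]
    t=0 if yaw is None else (yaw-a+90)%180-90
    b=np.radians(a+t); d=np.array([x,y,z])-p
    print("at",p.round(4),"yaw",round(a,1),"rot",o["tcp_rot"].round(1)[:2],"j6",o["q"][5].round(0)," turn world deg",round(t,1),"-> tool turn rad",round(-np.radians(t),3))
    print("tool shift",(d[0]*np.cos(b)+d[1]*np.sin(b)).round(4),(d[0]*np.sin(b)-d[1]*np.cos(b)).round(4),(-d[2]).round(4))
E
python3 - <<'E'
from h import *
c=bot.camera("scene")
p=plane(c,[(422,267),(450,289.5)],.04);d=p[1]-p[0];print(p,np.degrees(np.arctan2(d[1],d[0])))
ps=[(695,340),(580,400)];c=bot.camera("side")
q=[((x-520)/260*100+132,(y-260)/260*85+290) for x,y in ps]
p=plane(c,q,.04);d=p[1]-p[0];print(p,np.degrees(np.arctan2(d[1],d[0])))
go(.56,.293,.2,180+np.degrees(np.arctan2(d[1],d[0])))
E
```

```text
[[0.55216568 0.26885242]
 [0.57398921 0.32861466]] 69.9391978148548
[[0.54631029 0.26821752]
 [0.5797309  0.32582176]] 59.878711423926944
at [0.1926 0.5151 0.2084] yaw 159.5 rot [-180.   -0.] j6 90.0  turn world deg 80.4 -> tool turn rad -1.403
tool shift 0.0077 -0.4292 0.0084
```

play_rows(
  steps=[
    [[0,0,0,-0.12],[0,0,0,-0.12],[0,0,0,-0.12],[0,0,0,-0.12],[0,0,0,-0.12]],
  ],
)

```text
time: 0.77
ee_pos: [0.1926, 0.5151, 0.2084]
tcp_rot: [-180.0, -0.0, -165.8]
wrist_force: [0.7, 0.9, -0.3]
opening: 0.0856
grasp_force: 0.0
```

```bash
python3 -c "
from h import *
go(.56,.293,.2,244)"
```

```text
at [0.1926 0.5151 0.2084] yaw -165.8 rot [-180.   -0.] j6 55.0  turn world deg 49.8 -> tool turn rad -0.869
tool shift 0.0386 -0.4276 0.0084
```

play_rows(
  steps=[
    [[0,0,0,-0.124],[0,0,0,-0.124],[0,0,0,-0.124],[0,0,0,-0.124],[0,0,0,-0.124]],
  ],
)

```text
time: 1.18
ee_pos: [0.1926, 0.5152, 0.2085]
tcp_rot: [-180.0, -0.0, -130.2]
wrist_force: [-0.2, 0.6, -0.2]
opening: 0.0857
grasp_force: 0.0
```

play_rows(
  steps=[
    [[0,0,0,-0.124],[0,0,0,-0.124],[0.004,-0.036,0,0],[0.004,-0.036,0,0],[0.004,-0.036,0,0]],
  ],
)

```text
time: 1.6
ee_pos: [0.2846, 0.4558, 0.2084]
tcp_rot: [-180.0, 0.0, -116.3]
wrist_force: [1.1, 0.7, 0.1]
opening: 0.0854
grasp_force: 0.0
```

play_rows(
  steps=[
    [[0.004,-0.036,0,0],[0.004,-0.036,0,0],[0.004,-0.036,0,0],[0.004,-0.036,0,0],[0.004,-0.036,0,0]],
  ],
)

```text
time: 2.02
ee_pos: [0.4377, 0.3572, 0.2086]
tcp_rot: [-180.0, 0.0, -116.4]
wrist_force: [0.1, 0.5, -0.2]
opening: 0.0852
grasp_force: 0.0
```

play_rows(
  steps=[
    [[0.004,-0.036,0,0],[0.003,-0.036,0,0],[0,-0.036,0,0],[0,-0.026,0.008,0],[0,0,0,0]],
  ],
)

```text
time: 2.43
ee_pos: [0.5566, 0.2898, 0.198]
tcp_rot: [180.0, -0.1, -116.6]
wrist_force: [0.1, 0.0, -1.5]
opening: 0.0853
grasp_force: 0.0
```

```bash
python3 -c "
from h import *
go(.56,.293,.2)
c=bot.camera('wrist');cv2.imwrite('pics/w1.png',c['img'])
print(c['xyz'],c['attitude'])"
```

```text
at [0.5566 0.2898 0.198 ] yaw -116.6 rot [ 1.8e+02 -1.0e-01] j6 -36.0  turn world deg 0 -> tool turn rad -0.0
tool shift -0.0043 -0.0016 -0.002
[0.5241072  0.22521226 0.36323842] [ 1.63695990e+02 -5.34167871e-02  1.53376094e+02]
```

View pics/w1.png

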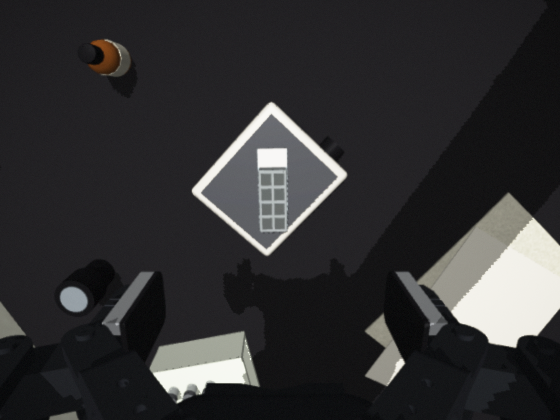

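The wrist view shows the warmer centred near (270,178). The slide stands upright in the image: its white end is at (272,157) and its well block spans rows 167–232, so the yaw matches well.

```bash
cat >> h.py <<'E'
def holes(c,roi,t):
    x0,y0,x1,y1=roi; m=(c["img"][y0:y1,x0:x1].max(2)>t).astype(np.uint8)
    cs,hi=cv2.findContours(m,cv2.RETR_CCOMP,cv2.CHAIN_APPROX_NONE)
    k=max((k for k,h in zip(cs,hi[0]) if h[3]>=0),key=cv2.contourArea); return k.reshape(-1,2)+[x0,y0]
E
python3 - <<'E'
from h import *
c=bot.camera('wrist');g=c["img"].max(2)
print(g[178,205:340:6],g[195,230:310:3])
b=holes(c,(180,90,360,265),170);print("plate",rect(c,b,.03))
w=blob(c,(250,140,298,175),lambda h:h[...,2]>190);print("white",rect(c,w,.032))
k=blob(c,(250,166,298,240),lambda h:h[...,2]>110);print(k.min(0),k.max(0),"block",rect(c,k,.048))
E
```

```text
[244 118 102 102 104 104 103 102 104 116 112 134 110 165 103 103 102 104
 101 103 101 102 243] [101 103 103 101 103 102 102 102 103 179 110 111 110 173 113 110 111 139
 113 101 102 101 100 102 101 101 102]
plate ((562.0357666015625, 289.74456787109375), (97.10383605957031, 83.28245544433594), 20.65144157409668)
white ((548.004638671875, 269.1570739746094), (16.866544723510742, 25.787269592285156), 63.389373779296875)
[254 166] [297 239] block ((559.751953125, 305.3340759277344), (66.32134246826172, 36.62986373901367), 64.3970718383789)
```

```bash
python3 - <<'E'
from h import *
c=bot.camera('wrist')
k=blob(c,(250,166,298,240),lambda h:h[...,2]>125);print(k.min(0),k.max(0),"block",rect(c,k,.048))
go(.564,.3014,.033,243.4)
E
```

```text
[253 166] [297 239] block ((559.0983276367188, 306.38092041015625), (66.54426574707031, 37.34197998046875), 64.5996322631836)
at [0.5531 0.2925 0.2002] yaw -116.4 rot [180.  -0.] j6 -36.0  turn world deg -0.2 -> tool turn rad 0.003
tool shift -0.0128 -0.0058 0.1672
```

play_rows(
  steps=[
    [[-0.004,-0.002,0.03,0.003],[-0.004,-0.002,0.03,0],[-0.005,-0.002,0.03,0],[0,0,0.03,0],[0,0,0.01,0]],
  ],
  gripper=0.0854,
  squeeze=25,
)

```text
time: 3.0
ee_pos: [0.5618, 0.3018, 0.0663]
tcp_rot: [179.8, -0.2, -116.5]
wrist_force: [-0.4, -0.9, -1.0]
opening: 0.0858
grasp_force: 0.0
```

```bash
python3 - <<'E'
from h import *
c=bot.camera('wrist');cv2.imwrite('pics/w2.png',c['img'])
go(.564,.3014,.033,243.4)
print(proj(c,[(.564,.3014,.048),(.548,.2692,.032)]))
E
```

```text
at [0.5617 0.3016 0.0664] yaw -116.5 rot [179.8  -0.3] j6 -35.0  turn world deg -0.1 -> tool turn rad 0.002
tool shift -0.0009 -0.0021 0.0334
[[269.53327474 244.41286699]
 [269.48714583 170.83707347]]
```

View pics/w2.png

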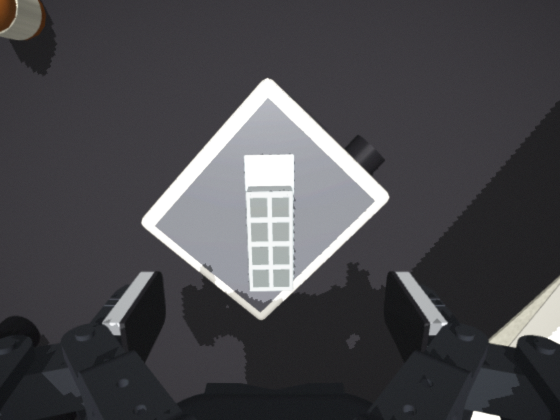

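The block spans columns 246–294 and rows 193–290, which matches the prediction. I'll descend, grip and lift.

play_rows(
  steps=[
    [[-0.001,-0.002,0.01,0],[0,0,0.01,0],[0,0,0.01,0],[0,0,0.003,0],[0,0,0,0]],
  ],
)

```text
time: 3.47
ee_pos: [0.5664, 0.3015, 0.0369]
tcp_rot: [180.0, -0.0, -116.6]
wrist_force: [-0.7, 0.6, -0.0]
opening: 0.0854
grasp_force: 0.0
```

play_rows(
  steps=[
    [[0,0,0,0],[0,0,0,0],[0,0,0,0],[0,0,0,0],[0,0,0,0]],
  ],
  gripper=0.015,
  squeeze=25,
)

```text
time: 3.88
ee_pos: [0.5669, 0.3017, 0.0378]
tcp_rot: [-180.0, 0.0, -116.6]
wrist_force: [-0.1, -0.5, 0.1]
opening: 0.0258
grasp_force: 0.0
```

play_rows(
  steps=[
    [[0,0,0,0],[0,0,0,0],[0,0,0,0],[0,0,0,0],[0,0,0,0]],
  ],
)

```text
time: 4.3
ee_pos: [0.5667, 0.3016, 0.0375]
tcp_rot: [180.0, -0.0, -116.6]
wrist_force: [-0.9, -0.9, 0.3]
opening: 0.0153
grasp_force: 0.0
```

```bash
python3 - <<'E'
from h import *
c=bot.camera('wrist');d=bot.camera('side');e=bot.camera('scene')
cv2.imwrite('pics/w3.png',np.hstack([cv2.resize(c['img'][140:420,120:440],(400,350)),cv2.resize(d['img'][240:400,80:262],(400,350))]))
o=bot.get_obs();print(o['ee_pos'],o['opening'],o['grasp_force'],o['wrist_force'])
E
```

```text
[0.5666982  0.3016181  0.03747504] 0.015213202872093323 0.0 [-0.74706415  0.10816962  0.46515395]
```

View pics/w3.png

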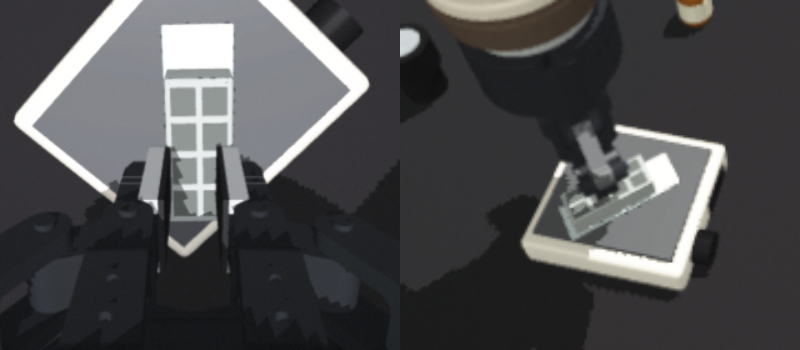

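```bash
python3 - <<'E'
from h import *
out=[]
o=bot.get_obs();p=o['ee_pos'];a=np.radians(o['tcp_rot'][2]);y=np.array([np.sin(a),-np.cos(a),0])
P=[p,p+[0,0,.0187],p+y*.0076,p-y*.0076]
for n,r in(("wrist",(200,230,340,370)),("side",(130,280,220,370))):
    c=bot.camera(n);s=400/(r[2]-r[0]);im=cv2.resize(c['img'][r[1]:r[3],r[0]:r[2]],(400,400),interpolation=cv2.INTER_CUBIC)
    im=cv2.convertScaleAbs(im,alpha=1.3,beta=30)
    for q,col in zip(proj(c,P),[(0,0,255),(0,255,0),(255,0,255),(255,255,0)]): cv2.circle(im,tuple(((q-r[:2])*s).astype(int).tolist()),3,col,-1)
    out.append(im)
cv2.imwrite('pics/z.png',np.hstack(out))
E
```

```text
(no output)
```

View pics/z.png

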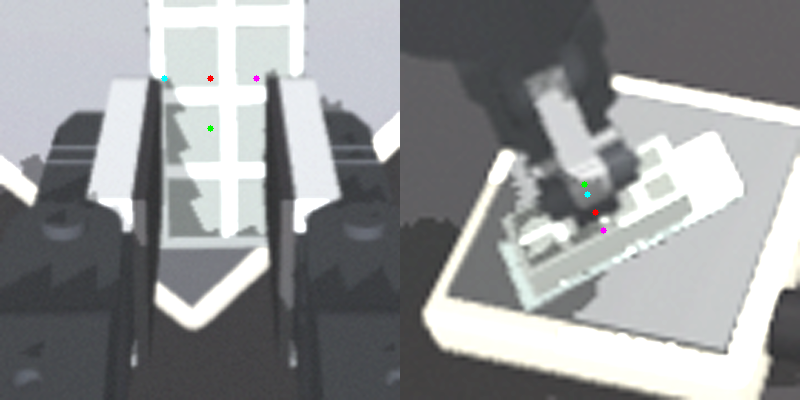

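The fingers shut above the block: their tips sit 10–20 mm higher than the TCP reading suggests. I'll reopen, go lower and grip again.

play_rows(
  steps=[
    [[0,0,0,0],[0,0,0,0],[0,0,0,0],[0,0,0,0],[0,0,0,0]],
  ],
  gripper=0.05,
)

```text
time: 4.97
ee_pos: [0.5667, 0.3016, 0.0375]
tcp_rot: [-180.0, 0.0, -116.6]
wrist_force: [-0.0, 0.0, -0.1]
opening: 0.0498
grasp_force: 0.0
```

play_rows(
  steps=[
    [[0,0,0.004,0],[0,0,0.004,0],[0,0,0.004,0],[0,0,0.002,0],[0,0,0,0]],
  ],
)

```text
time: 5.38
ee_pos: [0.5663, 0.3014, 0.0225]
tcp_rot: [180.0, -0.1, -116.6]
wrist_force: [-0.0, 0.2, 0.5]
opening: 0.05
grasp_force: 0.0
```

play_rows(
  steps=[
    [[0,0,0,0],[0,0,0,0],[0,0,0,0],[0,0,0,0],[0,0,0,0]],
  ],
  gripper=0.015,
  squeeze=25,
)

```text
time: 5.8
ee_pos: [0.5669, 0.3017, 0.0238]
tcp_rot: [-180.0, 0.0, -116.6]
wrist_force: [0.3, -0.5, 2.3]
opening: 0.0222
grasp_force: 24.7
```

play_rows(
  steps=[
    [[0,0,-0.002,0],[0,0,-0.008,0],[0,0,-0.02,0],[0,0,-0.03,0],[0,0,-0.03,0]],
  ],
)

```text
time: 6.22
ee_pos: [0.5661, 0.3013, 0.1144]
tcp_rot: [179.9, -0.1, -116.6]
wrist_force: [0.8, 0.3, -0.6]
opening: 0.0225
grasp_force: 24.5
```

```bash
python3 - <<'E'
from h import *
o=bot.get_obs();print(o['opening'],o['grasp_force'])
go(.4825,.075,.12)
E
```

```text
0.022515382184056725 24.549672603607178
at [0.5661 0.3013 0.1144] yaw -116.6 rot [ 1.799e+02 -1.000e-01] j6 -35.0  turn world deg 0 -> tool turn rad -0.0
tool shift 0.2398 -0.0264 -0.0056
```

play_rows(
  steps=[
    [[0.01,-0.001,-0.005,0],[0.025,-0.003,-0.005,0],[0.03,-0.003,0,0],[0.03,-0.003,0,0],[0.03,-0.003,0,0]],
  ],
)

```text
time: 6.63
ee_pos: [0.5218, 0.1829, 0.1238]
tcp_rot: [-180.0, 0.0, -116.5]
wrist_force: [0.2, 0.6, -0.6]
opening: 0.022
grasp_force: 24.6
```

play_rows(
  steps=[
    [[0.03,-0.003,0,0],[0.03,-0.003,0,0],[0.03,-0.003,0,0],[0.015,-0.002,0,0],[0.005,-0.001,0,0]],
  ],
)

```text
time: 7.05
ee_pos: [0.4832, 0.0782, 0.1243]
tcp_rot: [-180.0, 0.0, -116.7]
wrist_force: [0.7, 0.1, 0.0]
opening: 0.0224
grasp_force: 24.6
```

```bash
python3 - <<'E'
from h import *
c=bot.camera('wrist');cv2.imwrite('pics/w4.png',c['img'])
o=bot.get_obs();print(o['opening'],o['grasp_force'])
go(.4825,.075,.0148)
E
```

```text
0.022020674858871252 24.558770656585693
at [0.4836 0.0786 0.1242] yaw -116.7 rot [-179.9    0. ] j6 -54.0  turn world deg 0 -> tool turn rad -0.0
tool shift 0.0037 -0.0006 0.1094
```

View pics/w4.png

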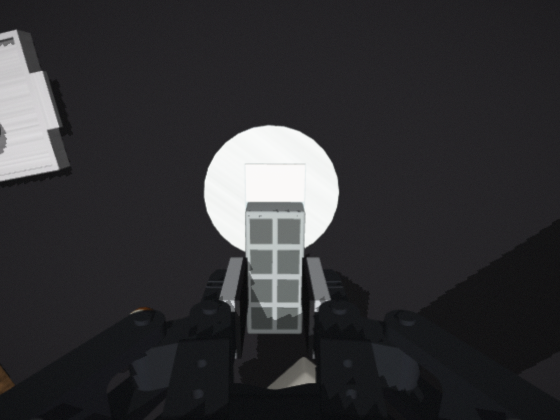

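The slide is held level above the stand, whose disc is centred near (271,190). I'll lower it.

play_rows(
  steps=[
    [[0.003,0,0.02,0],[0,0,0.025,0],[0,0,0.025,0],[0,0,0.02,0],[0,0,0.01,0]],
  ],
)

```text
time: 7.52
ee_pos: [0.4817, 0.0782, 0.0209]
tcp_rot: [179.9, -0.1, -116.5]
wrist_force: [0.3, 0.4, -0.3]
opening: 0.0223
grasp_force: 24.6
```

play_rows(
  steps=[
    [[0,0,0.003,0],[0,0,0.002,0],[0,0,0.002,0],[0,0,0,0],[0,0,0,0]],
  ],
)

```text
time: 7.93
ee_pos: [0.4833, 0.0777, 0.0175]
tcp_rot: [-179.9, 0.1, -116.6]
wrist_force: [-0.7, -0.1, 0.6]
opening: 0.0223
grasp_force: 24.6
```

play_rows(
  steps=[
    [[0,0,0.001,0],[0,0,0.001,0],[0,0,0.0005,0],[0,0,0,0],[0,0,0,0]],
  ],
)

```text
time: 8.35
ee_pos: [0.4826, 0.0775, 0.014]
tcp_rot: [180.0, -0.0, -116.6]
wrist_force: [0.4, -0.3, -0.2]
opening: 0.0226
grasp_force: 24.6
```

play_rows(
  steps=[
    [[0,0,0.0005,0],[0,0,0,0],[0,0,0,0],[0,0,0,0],[0,0,0,0]],
  ],
)

```text
time: 8.77
ee_pos: [0.4827, 0.0776, 0.0137]
tcp_rot: [-180.0, 0.0, -116.6]
wrist_force: [-1.6, 0.6, 3.4]
opening: 0.0219
grasp_force: 25.4
```

play_rows(
  steps=[
    [[0,0,0,0],[0,0,0,0],[0,0,0,0],[0,0,0,0],[0,0,0,0]],
  ],
  gripper=0.05,
)

```text
time: 9.18
ee_pos: [0.4826, 0.0776, 0.0133]
tcp_rot: [180.0, -0.0, -116.6]
wrist_force: [-0.2, 0.2, 0.6]
opening: 0.0498
grasp_force: 0.0
```

play_rows(
  steps=[
    [[0,0,-0.01,0],[0,0,-0.03,0],[0,0,-0.035,0],[0,0,-0.04,0],[0,0,-0.04,0]],
  ],
)

```text
time: 9.6
ee_pos: [0.482, 0.0775, 0.1708]
tcp_rot: [180.0, -0.0, -116.6]
wrist_force: [1.4, 0.5, 0.4]
opening: 0.05
grasp_force: 0.0
```

```bash
python3 - <<'E'
from h import *
c=bot.camera('wrist');cv2.imwrite('pics/w5.png',c['img'])
g=c['img'].max(2);print(g[150,150:400:6])
b=blob(c,(150,80,400,270),lambda h:h[...,2]>150);print("stand",rect(c,b,.02))
go(.656,-.072,.2,73.0)
E
```

```text
[ 51  50  50  50  49  49  50  51  52  50  50  51 253 254 254 254 254 254
 253 255 255 255 255 254 253 253 253 253 253  51  51  52  50  50  50  52
  50  50  49  50  50  52]
stand ((482.941162109375, 73.17375946044922), (99.91580200195312, 98.84706115722656), 60.86970520019531)
at [0.4844 0.0778 0.1792] yaw -116.6 rot [-179.5    0.3] j6 -54.0  turn world deg 9.6 -> tool turn rad -0.167
tool shift 0.0931 -0.2079 -0.0208
```

View pics/w5.png

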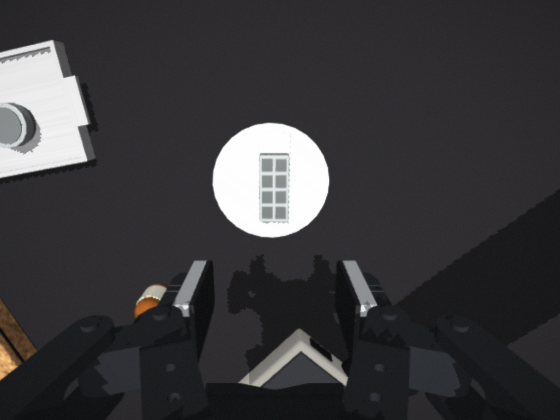

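The slide sits upright in the image on the stand: its block spans columns 260–289 and rows 153–221. I'll record its centre, then move to the tray.

play_rows(
  steps=[
    [[0,0,-0.01,-0.085],[0,0,-0.01,-0.082],[0.016,-0.035,0,0],[0.016,-0.035,0,0],[0.016,-0.035,0,0]],
  ],
)

```text
time: 10.07
ee_pos: [0.5701, 0.0003, 0.1899]
tcp_rot: [-179.9, 0.0, -106.9]
wrist_force: [0.5, 0.5, -0.4]
opening: 0.0503
grasp_force: 0.0
```

play_rows(
  steps=[
    [[0.016,-0.035,0,0],[0.016,-0.035,0,0],[0.012,-0.025,0,0],[0.003,-0.008,0,0],[0,0,0,0]],
  ],
)

```text
time: 10.48
ee_pos: [0.6548, -0.0758, 0.1876]
tcp_rot: [179.9, -0.0, -107.1]
wrist_force: [0.5, 0.5, -0.1]
opening: 0.0496
grasp_force: 0.0
```

```bash
python3 - <<'E'
from h import *
c=bot.camera('wrist');cv2.imwrite('pics/w6.png',c['img'])
go(.656,-.072,.2,73.0)
print(proj(c,[(.656,-.072,.02),(.654,-.066,.028)]))
E
```

```text
at [ 0.654  -0.0747  0.1881] yaw -107.1 rot [179.9  -0. ] j6 -79.0  turn world deg 0.1 -> tool turn rad -0.001
tool shift -0.0032 -0.0011 -0.0119
[[273.58482105 186.27211818]
 [277.72563709 193.94504338]]
```

View pics/w6.png

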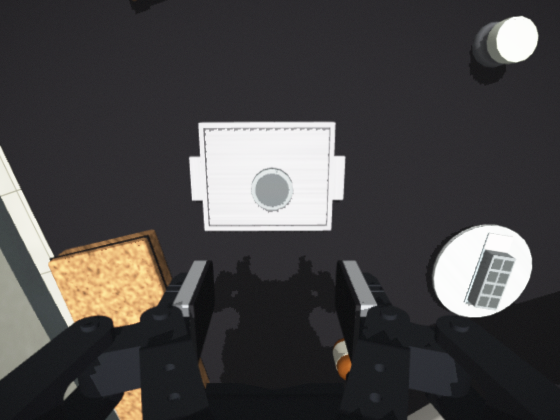

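The tray is square to the tool, spanning columns 191–344 (with its tabs) and rows 122–230, and the dish is at (272,189).

```bash
cat >> h.py <<'E'
def disc(c,roi,lo,hi,z):
    b=blob(c,roi,lambda h:(h[...,2]>lo)&(h[...,2]<hi)); p=plane(c,b,z)*1000
    (x,y),r=cv2.minEnclosingCircle(p.astype(np.float32)); return round(x,1),round(y,1),round(2*r,1)
E
python3 - <<'E'
from h import *
c=bot.camera('wrist');g=c['img'].max(2)
print(g[190,240:306:3],g[160:215:3,272])
b=blob(c,(180,110,360,245),lambda h:h[...,2]>150);print("tray",rect(c,b,.016))
print("dish",disc(c,(230,150,315,225),60,200,.028))
# slide on stand: white/dark block centre
k=blob(c,(440,230,535,315),lambda h:(h[...,2]<190)&(h[...,2]>60)); print("blk",rect(c,k,.038))
E
```

```text
[245 245 246 234 229 157 157 157 158 158 158 158 160 159 159 158 227 226
 246 246 246 246] [245 246 211 234 205 161 162 160 158 160 158 159 160 157 157 195 201 243
 246]
tray ((659.8765258789062, -80.22508239746094), (100.33248901367188, 140.37391662597656), 72.90267181396484)
dish (658.1, -70.9, 30.4)
blk ((485.6548767089844, 70.67414855957031), (58.424922943115234, 32.50128936767578), 63.12979507446289)
```

```bash
python3 - <<'E'
from h import *
go(.658,-.071,.02,73)
E
```

```text
at [ 0.6535 -0.074   0.1885] yaw -107.0 rot [180.   0.] j6 -79.0  turn world deg 0.0 -> tool turn rad -0.0
tool shift -0.0042 -0.0034 0.1685
```

play_rows(
  steps=[
    [[-0.002,-0.002,0.03,0],[-0.002,-0.001,0.035,0],[0,0,0.035,0],[0,0,0.03,0],[0,0,0.02,0]],
  ],
  gripper=0.058,
)

```text
time: 11.0
ee_pos: [0.6557, -0.0697, 0.036]
tcp_rot: [179.9, -0.0, -106.9]
wrist_force: [0.1, 0.6, -1.3]
opening: 0.0581
grasp_force: 0.0
```

play_rows(
  steps=[
    [[0,0,0.01,0],[0,0,0.006,0],[0,0,0.003,0],[0,0,0,0],[0,0,0,0]],
  ],
)

```text
time: 11.42
ee_pos: [0.6586, -0.071, 0.0212]
tcp_rot: [-179.9, 0.0, -107.0]
wrist_force: [-0.4, 0.4, 0.9]
opening: 0.0581
grasp_force: 0.0
```

play_rows(
  steps=[
    [[0,0,0.002,0],[0,0,0.002,0],[0,0,0.002,0],[0,0,0.002,0],[0,0,0,0]],
  ],
)

```text
time: 11.83
ee_pos: [0.6576, -0.0711, 0.0109]
tcp_rot: [180.0, -0.0, -107.0]
wrist_force: [-0.4, 0.5, 0.3]
opening: 0.058
grasp_force: 0.0
```

play_rows(
  steps=[
    [[0,0,0.001,0],[0,0,0.001,0],[0,0,0.001,0],[0,0,0.001,0],[0,0,0,0]],
  ],
)

```text
time: 12.25
ee_pos: [0.6577, -0.0711, 0.0072]
tcp_rot: [180.0, -0.0, -107.0]
wrist_force: [-0.2, 0.3, -1.1]
opening: 0.0577
grasp_force: 0.0
```

play_rows(
  steps=[
    [[0,0,0.001,0],[0,0,0.001,0],[0,0,0.001,0],[0,0,0,0],[0,0,0,0]],
  ],
)

```text
time: 12.67
ee_pos: [0.6578, -0.0711, 0.0044]
tcp_rot: [180.0, -0.0, -107.0]
wrist_force: [0.6, 0.2, -0.1]
opening: 0.0583
grasp_force: 0.0
```

play_rows(
  steps=[
    [[0,0,0.001,0],[0,0,0.001,0],[0,0,0.001,0],[0,0,0,0],[0,0,0,0]],
  ],
)

```text
time: 13.08
ee_pos: [0.6578, -0.0711, 0.0014]
tcp_rot: [180.0, -0.0, -107.0]
wrist_force: [-0.3, -0.1, 0.1]
opening: 0.0578
grasp_force: 0.0
```

play_rows(
  steps=[
    [[0,0,0,0],[0,0,0,0],[0,0,0,0],[0,0,0,0],[0,0,0,0]],
  ],
  gripper=0.03,
  squeeze=25,
)

```text
time: 13.5
ee_pos: [0.6579, -0.0712, 0.0019]
tcp_rot: [-180.0, 0.0, -107.0]
wrist_force: [-1.1, 0.7, 3.5]
opening: 0.0353
grasp_force: 24.8
```

play_rows(
  steps=[
    [[0,0,-0.002,0],[0,0,-0.01,0],[0,0,-0.025,0],[0,0,-0.035,0],[0,0,-0.035,0]],
  ],
)

```text
time: 13.92
ee_pos: [0.657, -0.0711, 0.1094]
tcp_rot: [179.9, -0.0, -107.0]
wrist_force: [0.5, -0.4, -0.3]
opening: 0.0353
grasp_force: 25.0
```

play_rows(
  steps=[
    [[0,0,-0.02,0],[0,0,0,0],[0,0,0,0],[0,0,0,0],[0,0,0,0]],
  ],
)

```text
time: 14.33
ee_pos: [0.6572, -0.0711, 0.127]
tcp_rot: [179.9, -0.0, -107.0]
wrist_force: [0.9, -0.6, -0.2]
opening: 0.0346
grasp_force: 25.0
```

```bash
python3 - <<'E'
from h import *
o=bot.get_obs();print(o['opening'],o['grasp_force'])
go(.562,.2897,.14)
E
```

```text
0.03461996793433509 25.04317671060562
at [ 0.6572 -0.0711  0.127 ] yaw -107.0 rot [179.9  -0. ] j6 -79.0  turn world deg 0 -> tool turn rad -0.0
tool shift -0.3172 0.1965 -0.013
```

play_rows(
  steps=[
    [[-0.01,0.006,-0.006,0],[-0.02,0.012,-0.006,0],[-0.027,0.017,0,0],[-0.027,0.017,0,0],[-0.027,0.017,0,0]],
  ],
)

```text
time: 14.75
ee_pos: [0.6232, 0.0569, 0.1401]
tcp_rot: [179.9, -0.0, -107.0]
wrist_force: [-0.5, 0.9, -1.2]
opening: 0.0345
grasp_force: 25.1
```

play_rows(
  steps=[
    [[-0.027,0.017,0,0],[-0.027,0.017,0,0],[-0.027,0.017,0,0],[-0.027,0.017,0,0],[-0.027,0.017,0,0]],
  ],
)

```text
time: 15.17
ee_pos: [0.581, 0.2111, 0.1402]
tcp_rot: [179.9, -0.0, -107.0]
wrist_force: [0.6, 0.5, -0.5]
opening: 0.0348
grasp_force: 25.1
```

play_rows(
  steps=[
    [[-0.027,0.016,0,0],[-0.025,0.015,0,0],[-0.014,0.008,0,0],[-0.005,0.003,0,0],[0,0,0,0]],
  ],
)

```text
time: 15.58
ee_pos: [0.5623, 0.2904, 0.1401]
tcp_rot: [180.0, -0.0, -106.9]
wrist_force: [-0.0, -0.5, -0.6]
opening: 0.0347
grasp_force: 25.1
```

```bash
python3 - <<'E'
from h import *
o=bot.get_obs();print(o['opening'],o['grasp_force'])
go(.562,.2897,.0225)
E
```

```text
0.03474149292810696 25.051698982715607
at [0.5623 0.2904 0.1401] yaw -106.9 rot [180.  -0.] j6 -46.0  turn world deg 0 -> tool turn rad -0.0
tool shift 0.0008 0.0001 0.1176
```

play_rows(
  steps=[
    [[0.001,0,0.025,0],[0,0,0.03,0],[0,0,0.03,0],[0,0,0.02,0],[0,0,0.005,0]],
  ],
)

```text
time: 16.0
ee_pos: [0.5611, 0.2857, 0.0262]
tcp_rot: [179.8, -0.3, -107.1]
wrist_force: [0.2, 0.6, 0.2]
opening: 0.0352
grasp_force: 25.1
```

play_rows(
  steps=[
    [[0,0,0.003,0],[0,0,0,0],[0,0,0,0],[0,0,0,0],[0,0,0,0]],
  ],
)

```text
time: 16.42
ee_pos: [0.5635, 0.2886, 0.029]
tcp_rot: [-179.9, 0.1, -107.0]
wrist_force: [0.7, 0.6, -0.1]
opening: 0.0348
grasp_force: 25.1
```

play_rows(
  steps=[
    [[0,0,0.002,0],[0,0,0.002,0],[0,0,0.0015,0],[0,0,0,0],[0,0,0,0]],
  ],
)

```text
time: 16.83
ee_pos: [0.5627, 0.2884, 0.0219]
tcp_rot: [-180.0, 0.0, -107.0]
wrist_force: [-0.6, 0.4, -0.2]
opening: 0.0347
grasp_force: 25.2
```

play_rows(
  steps=[
    [[0,0,0.0005,0],[0,0,0.0005,0],[0,0,0,0],[0,0,0,0],[0,0,0,0]],
  ],
)

```text
time: 17.25
ee_pos: [0.5628, 0.2885, 0.0218]
tcp_rot: [-180.0, 0.0, -107.0]
wrist_force: [-2.6, -1.4, 5.1]
opening: 0.0348
grasp_force: 26.5
```

Contact (5 N). I'll release, retreat, and look at the placing.

play_rows(
  steps=[
    [[0,0,0,0],[0,0,0,0],[0,0,0,0],[0,0,0,0],[0,0,0,0]],
  ],
  gripper=0.06,
)

```text
time: 17.67
ee_pos: [0.5627, 0.2883, 0.0208]
tcp_rot: [180.0, -0.0, -107.0]
wrist_force: [0.1, 0.5, 0.1]
opening: 0.0603
grasp_force: 0.0
```

play_rows(
  steps=[
    [[0,0,-0.01,0],[0,0,-0.03,0],[0,0,-0.04,0],[0,0,-0.04,0],[0,0,-0.04,0]],
  ],
)

```text
time: 18.08
ee_pos: [0.5623, 0.2881, 0.1835]
tcp_rot: [-180.0, 0.0, -107.0]
wrist_force: [1.1, -0.1, 0.1]
opening: 0.0601
grasp_force: 0.0
```

play_rows(
  steps=[
    [[0,0,-0.015,0],[0,0,0,0],[0,0,0,0],[0,0,0,0],[0,0,0,0]],
  ],
  gripper=0.0854,
)

```text
time: 18.5
ee_pos: [0.5622, 0.2881, 0.1944]
tcp_rot: [179.9, -0.1, -107.0]
wrist_force: [-0.7, 0.1, -0.7]
opening: 0.0852
grasp_force: 0.0
```

```bash
python3 - <<'E'
from h import *
c=bot.camera('wrist');cv2.imwrite('pics/w7.png',c['img'])
b=holes(c,(180,90,370,275),170);print("plate",rect(c,b,.03))
print("dish",disc(c,(235,150,315,225),130,190,.048))
go(.482,-.293,.2,96.5)
go(.482,-.293,.2)
E
```

```text
plate ((562.2337646484375, 289.6650695800781), (96.93706512451172, 83.40777587890625), 20.621461868286133)
dish (562.3, 288.2, 37.8)
at [0.5622 0.2881 0.1944] yaw -107.0 rot [ 1.799e+02 -1.000e-01] j6 -46.0  turn world deg 23.5 -> tool turn rad -0.41
tool shift 0.5683 0.1455 -0.0056
at [0.5622 0.2881 0.1944] yaw -107.0 rot [ 1.799e+02 -1.000e-01] j6 -46.0  turn world deg 0 -> tool turn rad -0.0
tool shift 0.5791 -0.0931 -0.0056
```

View pics/w7.png

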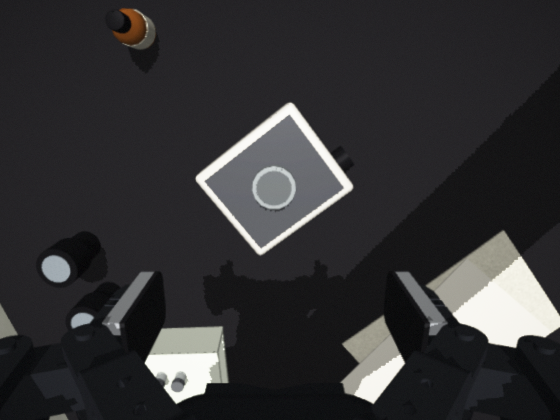

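The small dish stands in the middle of the warmer at (274,187), 1.5 mm off centre. Next, the viewer.

play_rows(
  steps=[
    [[0.015,-0.002,-0.005,0],[0.03,-0.005,0,0],[0.038,-0.006,0,0],[0.038,-0.006,0,0],[0.038,-0.006,0,0]],
  ],
)

```text
time: 18.97
ee_pos: [0.539, 0.127, 0.2004]
tcp_rot: [179.9, -0.0, -107.0]
wrist_force: [-0.1, 0.5, 0.2]
opening: 0.0851
grasp_force: 0.0
```

play_rows(
  steps=[
    [[0.038,-0.006,0,0],[0.038,-0.006,0,0],[0.038,-0.006,0,0],[0.038,-0.006,0,0],[0.038,-0.006,0,0]],
  ],
)

```text
time: 19.38
ee_pos: [0.512, -0.0636, 0.2008]
tcp_rot: [180.0, -0.0, -107.0]
wrist_force: [1.4, 0.1, -0.6]
opening: 0.0856
grasp_force: 0.0
```

play_rows(
  steps=[
    [[0.038,-0.006,0,0],[0.038,-0.006,0,0],[0.038,-0.006,0,0],[0.038,-0.006,0,0],[0.038,-0.006,0,0]],
  ],
)

```text
time: 19.8
ee_pos: [0.485, -0.254, 0.2008]
tcp_rot: [180.0, -0.0, -107.0]
wrist_force: [0.6, 0.3, -0.8]
opening: 0.0851
grasp_force: 0.0
```

play_rows(
  steps=[
    [[0.025,-0.004,0,0],[0.012,-0.004,0,0],[0.004,0,0,0],[0,0,0,0],[0,0,0,0]],
  ],
)

```text
time: 20.22
ee_pos: [0.4821, -0.2926, 0.2009]
tcp_rot: [180.0, 0.0, -107.0]
wrist_force: [-0.4, -0.1, -0.2]
opening: 0.0854
grasp_force: 0.0
```

```bash
python3 - <<'E'
from h import *
c=bot.camera('wrist');cv2.imwrite('pics/w8.png',c['img'])
go(.482,-.293,.2)
E
```

```text
at [ 0.4823 -0.2923  0.201 ] yaw -106.9 rot [180.   0.] j6 -104.0  turn world deg 0 -> tool turn rad -0.0
tool shift 0.0008 0.0001 0.001
```

View pics/w8.png

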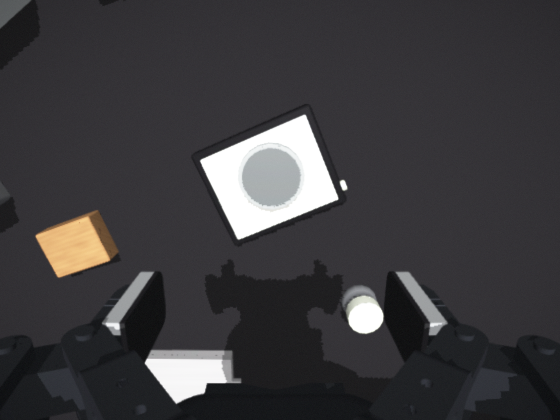

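The viewer's panel has corners near (307,115), (340,201), (238,240) and (201,158), and the dish is at (271,177). The jar at (365,312) and the box at (77,243) are clear.

```bash
python3 - <<'E'
from h import *
c=bot.camera('wrist')
b=blob(c,(185,100,343,250),lambda h:h[...,2]>225);print("panel",rect(c,b,.022))
print("dish",disc(c,(230,140,310,215),60,200,.040))
go(.4803,-.2881,.025)
E
```

```text
panel ((485.8599853515625, -293.3521728515625), (104.3653564453125, 84.64058685302734), 6.098804473876953)
dish (483.1, -298.1, 52.4)
at [ 0.4825 -0.2922  0.2012] yaw -106.9 rot [-180.    0.] j6 -104.0  turn world deg 0 -> tool turn rad -0.0
tool shift -0.0033 0.0033 0.1762
```

play_rows(
  steps=[
    [[0.003,-0.001,0.03,0],[0.003,-0.001,0.035,0],[0,0,0.035,0],[0,0,0.035,0],[0,0,0.02,0]],
  ],
)

```text
time: 20.73
ee_pos: [0.4813, -0.2977, 0.0422]
tcp_rot: [179.8, 0.1, -106.9]
wrist_force: [-1.1, 0.4, -0.1]
opening: 0.0852
grasp_force: 0.0
```

play_rows(
  steps=[
    [[0,0,0.01,0],[0,0,0.005,0],[0,0,0,0],[0,0,0,0],[0,0,0,0]],
  ],
)

```text
time: 21.15
ee_pos: [0.4833, -0.3003, 0.0329]
tcp_rot: [-179.8, -0.0, -107.0]
wrist_force: [-0.3, -0.7, 0.2]
opening: 0.0852
grasp_force: 0.0
```

```bash
python3 - <<'E'
from h import *
go(.483,-.298,.012)
E
```

```text
at [ 0.4833 -0.3003  0.0329] yaw -107.0 rot [-179.8   -0. ] j6 -105.0  turn world deg 0 -> tool turn rad -0.0
tool shift -0.0021 0.001 0.0209
```

play_rows(
  steps=[
    [[-0.002,0.001,0.006,0],[0,0,0.005,0],[0,0,0.004,0],[0,0,0.002,0],[0,0,0,0]],
  ],
)

```text
time: 21.57
ee_pos: [0.4815, -0.2974, 0.0132]
tcp_rot: [179.9, 0.0, -107.0]
wrist_force: [-0.0, -0.4, -0.1]
opening: 0.0855
grasp_force: 0.0
```

play_rows(
  steps=[
    [[0,0,0.001,0],[0,0,0.001,0],[0,0,0,0],[0,0,0,0],[0,0,0,0]],
  ],
)

```text
time: 21.98
ee_pos: [0.482, -0.2977, 0.0121]
tcp_rot: [-180.0, -0.0, -107.0]
wrist_force: [-0.4, -0.4, -0.8]
opening: 0.0854
grasp_force: 0.0
```

play_rows(
  steps=[
    [[0,0,0,0],[0,0,0,0],[0,0,0,0],[0,0,0,0],[0,0,0,0]],
  ],
  gripper=0.05,
  squeeze=25,
)

```text
time: 22.4
ee_pos: [0.4832, -0.2982, 0.0132]
tcp_rot: [-179.8, -0.0, -107.0]
wrist_force: [2.9, -0.4, 4.6]
opening: 0.05
grasp_force: 14.6
```

play_rows(
  steps=[
    [[0,0,0,0],[0,0,0,0],[0,0,0,0],[0,0,0,0],[0,0,0,0]],
  ],
  gripper=0.045,
)

```text
time: 22.82
ee_pos: [0.4826, -0.2982, 0.0148]
tcp_rot: [-179.8, -0.1, -107.0]
wrist_force: [-6.6, 2.4, 18.7]
opening: 0.0455
grasp_force: 16.4
```

```bash
python3 - <<'E'
from h import *
o=bot.get_obs();print(o['opening'],o['grasp_force'],o['ee_pos'])
c=bot.camera('wrist');d=bot.camera('scene')
r=(120,90,220,190)
cv2.imwrite('pics/w9.png',np.hstack([cv2.resize(c['img'][100:420,120:440],(400,400)),cv2.resize(d['img'][110:180,130:200],(400,400),interpolation=cv2.INTER_CUBIC)]))
E
```

```text
0.045529593548916045 16.384567755740136 [ 0.48259021 -0.29821565  0.01476706]
```

View pics/w9.png

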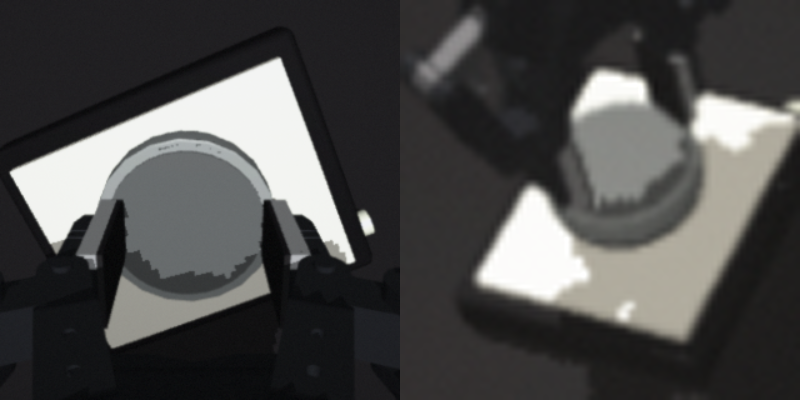

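The fingers closed onto the top edge of the dish, so the tips are still too high at this opening. The dish is flat. I'll rise a little, open, go about 10 mm lower and regrip.

play_rows(
  steps=[
    [[0,0,-0.004,0],[0,0,-0.004,0],[0,0,-0.004,0],[0,0,0,0],[0,0,0,0]],
  ],
)

```text
time: 23.33
ee_pos: [0.482, -0.2976, 0.024]
tcp_rot: [-180.0, -0.0, -107.0]
wrist_force: [-0.3, -0.5, -0.1]
opening: 0.0451
grasp_force: 0.0
```

play_rows(
  steps=[
    [[0,0,0,0],[0,0,0,0],[0,0,0,0],[0,0,0,0],[0,0,0,0]],
  ],
  gripper=0.0854,
)

```text
time: 23.75
ee_pos: [0.4819, -0.2976, 0.0239]
tcp_rot: [180.0, 0.0, -107.0]
wrist_force: [0.0, -0.0, -0.4]
opening: 0.0852
grasp_force: 0.0
```

play_rows(
  steps=[
    [[0,0,0.005,0],[0,0,0.005,0],[0,0,0.004,0],[0,0,0.003,0],[0,0,0.002,0]],
  ],
)

```text
time: 24.17
ee_pos: [0.4816, -0.2974, 0.0042]
tcp_rot: [179.9, 0.0, -107.0]
wrist_force: [-0.3, 0.7, -1.3]
opening: 0.0851
grasp_force: 0.0
```

```bash
python3 - <<'E'
from h import *
c=bot.camera('wrist')
print("dish",disc(c,(170,120,390,330),60,190,.040)); cv2.imwrite('pics/dbg.png',c['img'])
go(.483,-.298,.003)
E
```

```text
dish (481.3, -291.8, 89.1)
at [ 0.4816 -0.2974  0.004 ] yaw -107.0 rot [179.9   0. ] j6 -105.0  turn world deg 0 -> tool turn rad -0.0
tool shift 0.0002 -0.0015 0.001
```

play_rows(
  steps=[
    [[0,-0.001,0.001,0],[0,0,0,0],[0,0,0,0],[0,0,0,0],[0,0,0,0]],
  ],
)

```text
time: 24.63
ee_pos: [0.483, -0.298, 0.0042]
tcp_rot: [-180.0, -0.0, -107.0]
wrist_force: [-0.1, 0.5, -1.1]
opening: 0.0855
grasp_force: 0.0
```

play_rows(
  steps=[
    [[0,0,0,0],[0,0,0,0],[0,0,0,0],[0,0,0,0],[0,0,0,0]],
  ],
  gripper=0.052,
  squeeze=25,
)

```text
time: 25.05
ee_pos: [0.4831, -0.298, 0.0044]
tcp_rot: [-180.0, -0.0, -107.0]
wrist_force: [-1.2, 0.8, 5.5]
opening: 0.0586
grasp_force: 26.8
```

play_rows(
  steps=[
    [[0,0,-0.002,0],[0,0,-0.01,0],[0,0,-0.025,0],[0,0,-0.035,0],[0,0,-0.035,0]],
  ],
)

```text
time: 25.47
ee_pos: [0.4822, -0.2975, 0.112]
tcp_rot: [179.9, 0.0, -107.0]
wrist_force: [0.9, -0.5, 0.0]
opening: 0.0586
grasp_force: 27.2
```

```bash
python3 - <<'E'
from h import *
o=bot.get_obs();print(o['opening'],o['grasp_force'])
go(.6599,-.0802,.12)
E
```

```text
0.05858849964809439 27.2415429353714
at [ 0.4822 -0.2975  0.112 ] yaw -107.0 rot [179.9   0. ] j6 -105.0  turn world deg 0 -> tool turn rad -0.0
tool shift -0.2597 -0.1064 -0.008
```

play_rows(
  steps=[
    [[-0.01,-0.004,-0.008,0],[-0.02,-0.008,0,0],[-0.03,-0.012,0,0],[-0.03,-0.012,0,0],[-0.03,-0.012,0,0]],
  ],
)

```text
time: 25.88
ee_pos: [0.5646, -0.1961, 0.1195]
tcp_rot: [-180.0, -0.0, -107.0]
wrist_force: [0.2, -0.7, -0.8]
opening: 0.0587
grasp_force: 27.3
```

play_rows(
  steps=[
    [[-0.03,-0.012,0,0],[-0.03,-0.012,0,0],[-0.03,-0.012,0,0],[-0.025,-0.011,0,0],[-0.015,-0.006,0,0]],
  ],
)

```text
time: 26.3
ee_pos: [0.654, -0.0856, 0.1188]
tcp_rot: [180.0, 0.0, -106.9]
wrist_force: [-0.0, -0.8, -0.6]
opening: 0.0587
grasp_force: 27.3
```

play_rows(
  steps=[
    [[-0.008,-0.004,0,0],[-0.002,-0.001,0,0],[0,0,0,0],[0,0,0,0],[0,0,0,0]],
  ],
)

```text
time: 26.72
ee_pos: [0.6597, -0.0813, 0.1193]
tcp_rot: [-180.0, -0.0, -107.1]
wrist_force: [-1.4, 0.3, -0.8]
opening: 0.0586
grasp_force: 27.3
```

```bash
python3 - <<'E'
from h import *
o=bot.get_obs();print(o['opening'],o['grasp_force'])
go(.6599,-.0802,-.0076)
E
```

```text
0.058608750255542824 27.285694777965546
at [ 0.6597 -0.0813  0.1193] yaw -107.1 rot [-180.   -0.] j6 -80.0  turn world deg 0 -> tool turn rad -0.0
tool shift -0.0011 0.0002 0.1269
```

play_rows(
  steps=[
    [[-0.001,0,0.025,0],[0,0,0.03,0],[0,0,0.03,0],[0,0,0.02,0],[0,0,0.008,0]],
  ],
)

```text
time: 27.13
ee_pos: [0.6582, -0.08, 0.0025]
tcp_rot: [179.7, -0.1, -107.1]
wrist_force: [-1.0, 0.3, -1.3]
opening: 0.0586
grasp_force: 27.3
```

play_rows(
  steps=[
    [[0,0,0.004,0],[0,0,0,0],[0,0,0,0],[0,0,0,0],[0,0,0,0]],
  ],
)

```text
time: 27.55
ee_pos: [0.6614, -0.0795, 0.0036]
tcp_rot: [-179.9, 0.0, -107.0]
wrist_force: [1.3, 0.3, -0.5]
opening: 0.0586
grasp_force: 27.3
```

play_rows(
  steps=[
    [[0,0,0.003,0],[0,0,0.003,0],[0,0,0.002,0],[0,0,0,0],[0,0,0,0]],
  ],
)

```text
time: 27.97
ee_pos: [0.6603, -0.0793, -0.0064]
tcp_rot: [180.0, -0.0, -107.0]
wrist_force: [-0.2, -1.0, 0.0]
opening: 0.0585
grasp_force: 27.3
```

play_rows(
  steps=[
    [[0,0,0.0005,0],[0,0,0.0005,0],[0,0,0,0],[0,0,0,0],[0,0,0,0]],
  ],
)

```text
time: 28.38
ee_pos: [0.6606, -0.0793, -0.007]
tcp_rot: [-180.0, 0.0, -107.0]
wrist_force: [-1.0, -0.5, -1.0]
opening: 0.0584
grasp_force: 27.3
```

play_rows(
  steps=[
    [[0,0,0.0005,0],[0,0,0.0003,0],[0,0,0,0],[0,0,0,0],[0,0,0,0]],
  ],
)

```text
time: 28.8
ee_pos: [0.6606, -0.0793, -0.0076]
tcp_rot: [-180.0, 0.0, -107.0]
wrist_force: [-1.4, -0.0, 2.4]
opening: 0.0583
grasp_force: 27.5
```

Contact made. I'll release, rise, measure, and plan the way to the stand.

play_rows(
  steps=[
    [[0,0,0,0],[0,0,0,0],[0,0,0,0],[0,0,0,0],[0,0,0,0]],
  ],
  gripper=0.075,
)

```text
time: 29.22
ee_pos: [0.6605, -0.0793, -0.0079]
tcp_rot: [180.0, -0.0, -107.0]
wrist_force: [-0.2, -0.4, 0.1]
opening: 0.075
grasp_force: 0.0
```

play_rows(
  steps=[
    [[0,0,-0.01,0],[0,0,-0.03,0],[0,0,-0.04,0],[0,0,-0.04,0],[0,0,-0.04,0]],
  ],
)

```text
time: 29.63
ee_pos: [0.6601, -0.0792, 0.1548]
tcp_rot: [-180.0, 0.0, -107.0]
wrist_force: [-0.1, -0.6, -0.1]
opening: 0.075
grasp_force: 0.0
```

play_rows(
  steps=[
    [[0,0,-0.03,0],[0,0,0,0],[0,0,0,0],[0,0,0,0],[0,0,0,0]],
  ],
  gripper=0.05,
)

```text
time: 30.05
ee_pos: [0.6601, -0.0792, 0.1809]
tcp_rot: [179.9, -0.0, -107.0]
wrist_force: [-0.7, -0.1, -0.1]
opening: 0.0502
grasp_force: 0.0
```

```bash
python3 - <<'E'
from h import *
c=bot.camera('wrist')
b=blob(c,(180,100,370,255),lambda h:h[...,2]>150);print("tray",rect(c,b,.016))
print("dish",disc(c,(225,130,330,235),60,200,.028))
go(.4827,.0776,.15,-116.6)
E
```

```text
tray ((659.7576904296875, -80.401123046875), (100.6207504272461, 140.33998107910156), 73.04722595214844)
dish (659.8, -79.7, 52.7)
at [ 0.66   -0.0792  0.1807] yaw -107.0 rot [179.9  -0. ] j6 -80.0  turn world deg -9.6 -> tool turn rad 0.168
tool shift -0.0608 0.2287 0.0307
```

The large dish is under 1 mm from the tray's middle. Now back to the slide on the stand.

play_rows(
  steps=[
    [[0,0,0.01,0.084],[0,0,0.01,0.084],[-0.008,0.03,0,0],[-0.009,0.035,0,0],[-0.009,0.035,0,0]],
  ],
)

```text
time: 30.52
ee_pos: [0.5811, -0.0109, 0.1598]
tcp_rot: [179.8, -0.1, -116.7]
wrist_force: [0.1, 0.4, 0.5]
opening: 0.0502
grasp_force: 0.0
```

play_rows(
  steps=[
    [[-0.009,0.035,0,0],[-0.009,0.035,0,0],[-0.009,0.035,0,0],[-0.006,0.018,0,0],[-0.002,0.006,0,0]],
  ],
)

```text
time: 30.93
ee_pos: [0.4808, 0.0794, 0.1618]
tcp_rot: [179.9, -0.0, -116.5]
wrist_force: [-0.2, -1.0, 0.3]
opening: 0.0499
grasp_force: 0.0
```

play_rows(
  steps=[
    [[0,0,0,0],[0,0,0,0],[0,0,0,0],[0,0,0,0],[0,0,0,0]],
  ],
)

```text
time: 31.35
ee_pos: [0.4837, 0.0772, 0.1617]
tcp_rot: [180.0, -0.0, -116.7]
wrist_force: [0.2, -0.5, -0.2]
opening: 0.05
grasp_force: 0.0
```

```bash
python3 - <<'E'
from h import *
c=bot.camera('wrist');g=c['img'].max(2)
b=blob(c,(150,80,400,270),lambda h:h[...,2]>150);print("stand",rect(c,b,.02))
k=blob(c,(235,140,310,230),lambda h:(h[...,2]<200)&(h[...,2]>60)); print("blk",k.min(0),k.max(0),rect(c,k,.038))
go(.4827,.0776,.0137,-116.6)
E
```

```text
stand ((482.8648986816406, 73.13367462158203), (99.88494110107422, 99.15917205810547), 60.74574279785156)
blk [277 159] [288 173] ((467.6289978027344, 60.384517669677734), (10.96389389038086, 8.555910110473633), 63.41191482543945)
at [0.4836 0.0773 0.1618] yaw -116.7 rot [180.  -0.] j6 -54.0  turn world deg 0.1 -> tool turn rad -0.001
tool shift 0.0001 0.0009 0.1481
```

```bash
python3 - <<'E'
from h import *
c=bot.camera('wrist');g=c['img'].max(2)
x0,y0=245,140;m=(g[y0:225,x0:305]<225).astype(np.uint8); m=cv2.morphologyEx(m,cv2.MORPH_CLOSE,np.ones((5,5)))
k=np.argwhere(m)[:,::-1]+[x0,y0];print(k.min(0),k.max(0),rect(c,k,.038))
E
```

```text
[260 154] [291 224] ((480.8836975097656, 75.05728912353516), (56.9592170715332, 24.31325912475586), 64.00216674804688)
```

play_rows(
  steps=[
    [[0.003,0.001,0.03,0],[0,0,0.035,0],[0,0,0.035,0],[0,0,0.025,0],[0,0,0.008,0]],
  ],
)

```text
time: 31.87
ee_pos: [0.4787, 0.075, 0.025]
tcp_rot: [179.7, -0.2, -116.6]
wrist_force: [-1.5, 0.4, 1.1]
opening: 0.0504
grasp_force: 0.0
```

play_rows(
  steps=[
    [[0,0,0.004,0],[0,0,0,0],[0,0,0,0],[0,0,0,0],[0,0,0,0]],
  ],
)

```text
time: 32.28
ee_pos: [0.4819, 0.0758, 0.0267]
tcp_rot: [-179.9, 0.1, -116.6]
wrist_force: [1.7, -0.4, 0.4]
opening: 0.05
grasp_force: 0.0
```

```bash
python3 - <<'E'
from h import *
go(.481,.0753,.006,-116)
E
```

```text
at [0.4819 0.0758 0.0267] yaw -116.6 rot [-1.799e+02  1.000e-01] j6 -54.0  turn world deg 0.6 -> tool turn rad -0.011
tool shift 0.0008 0.0006 0.0207
```

play_rows(
  steps=[
    [[0,0,0.005,0],[0,0,0.005,0],[0,0,0.004,0],[0,0,0.002,0],[0,0,0,0]],
  ],
)

```text
time: 32.7
ee_pos: [0.4804, 0.0755, 0.0084]
tcp_rot: [179.9, -0.0, -116.6]
wrist_force: [-0.2, -0.2, -1.0]
opening: 0.0496
grasp_force: 0.0
```

play_rows(
  steps=[
    [[0,0,0.001,0],[0,0,0.001,0],[0,0,0.001,0],[0,0,0,0],[0,0,0,0]],
  ],
)

```text
time: 33.12
ee_pos: [0.481, 0.0756, 0.0062]
tcp_rot: [-180.0, 0.0, -116.6]
wrist_force: [0.1, -0.3, -0.3]
opening: 0.0502
grasp_force: 0.0
```

play_rows(
  steps=[
    [[0,0,0,0],[0,0,0,0],[0,0,0,0],[0,0,0,0],[0,0,0,0]],
  ],
  gripper=0.015,
)

```text
time: 33.53
ee_pos: [0.4811, 0.0757, 0.0064]
tcp_rot: [-180.0, 0.0, -116.6]
wrist_force: [-0.5, -0.4, 2.1]
opening: 0.0228
grasp_force: 24.9
```

play_rows(
  steps=[
    [[0,0,-0.002,0],[0,0,-0.01,0],[0,0,-0.025,0],[0,0,-0.035,0],[0,0,-0.035,0]],
  ],
)

```text
time: 33.95
ee_pos: [0.4801, 0.0755, 0.1145]
tcp_rot: [179.9, -0.1, -116.6]
wrist_force: [1.4, 0.0, -0.8]
opening: 0.0232
grasp_force: 24.7
```

```bash
python3 - <<'E'
from h import *
o=bot.get_obs();print(o['opening'],o['grasp_force'])
go(.4888,-.2874,.12)
E
```

```text
0.02315934647427928 24.682087004184723
at [0.4801 0.0755 0.1145] yaw -116.6 rot [ 1.799e+02 -1.000e-01] j6 -54.0  turn world deg 0 -> tool turn rad -0.0
tool shift 0.3205 -0.1704 -0.0055
```

play_rows(
  steps=[
    [[0.01,-0.005,-0.006,0],[0.02,-0.01,0,0],[0.028,-0.015,0,0],[0.028,-0.015,0,0],[0.028,-0.015,0,0]],
  ],
)

```text
time: 34.37
ee_pos: [0.4834, -0.0545, 0.1198]
tcp_rot: [-180.0, 0.0, -116.6]
wrist_force: [0.3, 0.2, 0.2]
opening: 0.0235
grasp_force: 24.7
```

play_rows(
  steps=[
    [[0.028,-0.015,0,0],[0.028,-0.015,0,0],[0.028,-0.015,0,0],[0.028,-0.015,0,0],[0.028,-0.015,0,0]],
  ],
)

```text
time: 34.78
ee_pos: [0.4875, -0.2137, 0.1197]
tcp_rot: [-180.0, 0.0, -116.6]
wrist_force: [0.9, 0.5, -0.1]
opening: 0.0229
grasp_force: 24.7
```

play_rows(
  steps=[
    [[0.028,-0.015,0,0],[0.022,-0.012,0,0],[0.012,-0.006,0,0],[0.004,-0.002,0,0],[0,0,0,0]],
  ],
)

```text
time: 35.2
ee_pos: [0.4893, -0.287, 0.1191]
tcp_rot: [180.0, 0.0, -116.7]
wrist_force: [0.9, 0.2, -0.8]
opening: 0.023
grasp_force: 24.7
```

play_rows(
  steps=[
    [[0,0,0,0],[0,0,0,0],[0,0,0,0],[0,0,0,0],[0,0,0,0]],
  ],
)

```text
time: 35.62
ee_pos: [0.4897, -0.286, 0.1194]
tcp_rot: [-180.0, 0.0, -116.6]
wrist_force: [0.4, 0.7, 0.1]
opening: 0.0233
grasp_force: 24.7
```

```bash
python3 - <<'E'
from h import *
o=bot.get_obs();print(o['opening'],o['grasp_force'])
go(.4888,-.2874,.0084)
E
```

```text
0.023317540571846353 24.695234298706055
at [ 0.4897 -0.286   0.1194] yaw -116.6 rot [-180.    0.] j6 -94.0  turn world deg 0 -> tool turn rad -0.0
tool shift 0.0017 0.0002 0.111
```

play_rows(
  steps=[
    [[0.002,0,0.025,0],[0,0,0.03,0],[0,0,0.025,0],[0,0,0.015,0],[0,0,0.005,0]],
  ],
)

```text
time: 36.03
ee_pos: [0.4872, -0.2873, 0.0162]
tcp_rot: [179.8, 0.0, -116.6]
wrist_force: [-0.4, -0.0, 0.0]
opening: 0.0235
grasp_force: 24.7
```

play_rows(
  steps=[
    [[0,0,0,0],[0,0,0,0],[0,0,0,0],[0,0,0,0],[0,0,0,0]],
  ],
)

```text
time: 36.45
ee_pos: [0.4893, -0.2888, 0.0203]
tcp_rot: [-179.9, -0.0, -116.6]
wrist_force: [0.8, -0.6, -0.6]
opening: 0.023
grasp_force: 24.7
```

```bash
python3 - <<'E'
from h import *
go(.4888,-.2874,.0084)
E
```

```text
at [ 0.4893 -0.2888  0.0203] yaw -116.6 rot [-179.9   -0. ] j6 -94.0  turn world deg 0 -> tool turn rad -0.0
tool shift -0.001 0.001 0.0119
```

play_rows(
  steps=[
    [[-0.001,0.001,0.003,0],[0,0,0.003,0],[0,0,0.003,0],[0,0,0,0],[0,0,0,0]],
  ],
)

```text
time: 36.87
ee_pos: [0.488, -0.287, 0.0098]
tcp_rot: [180.0, 0.0, -116.6]
wrist_force: [-0.8, 0.2, -0.7]
opening: 0.0229
grasp_force: 24.7
```

play_rows(
  steps=[
    [[0,0,0.0005,0],[0,0,0.0005,0],[0,0,0,0],[0,0,0,0],[0,0,0,0]],
  ],
)

```text
time: 37.28
ee_pos: [0.4882, -0.2871, 0.0092]
tcp_rot: [-180.0, -0.0, -116.6]
wrist_force: [0.7, 1.0, -0.4]
opening: 0.0234
grasp_force: 24.7
```

play_rows(
  steps=[
    [[0,0,0.0005,0],[0,0,0.0005,0],[0,0,0,0],[0,0,0,0],[0,0,0,0]],
  ],
)

```text
time: 37.7
ee_pos: [0.4883, -0.2871, 0.0084]
tcp_rot: [-180.0, -0.0, -116.6]
wrist_force: [-0.9, 0.1, 3.1]
opening: 0.0232
grasp_force: 25.0
```

play_rows(
  steps=[
    [[0,0,0,0],[0,0,0,0],[0,0,0,0],[0,0,0,0],[0,0,0,0]],
  ],
  gripper=0.06,
)

```text
time: 38.12
ee_pos: [0.4882, -0.2871, 0.0081]
tcp_rot: [180.0, -0.0, -116.6]
wrist_force: [0.5, -0.7, 0.1]
opening: 0.0596
grasp_force: 0.0
```

play_rows(
  steps=[
    [[0,0,-0.01,0],[0,0,-0.03,0],[0,0,-0.04,0],[0,0,-0.04,0],[0,0,-0.04,0]],
  ],
)

```text
time: 38.53
ee_pos: [0.4877, -0.2868, 0.1707]
tcp_rot: [-180.0, -0.0, -116.6]
wrist_force: [1.6, 0.8, 0.2]
opening: 0.06
grasp_force: 0.0
```

play_rows(
  steps=[
    [[0,0,-0.03,0],[0,0,0,0],[0,0,0,0],[0,0,0,0],[0,0,0,0]],
  ],
)

```text
time: 38.95
ee_pos: [0.4878, -0.2868, 0.197]
tcp_rot: [179.9, 0.0, -116.6]
wrist_force: [0.8, 0.0, -0.5]
opening: 0.0601
grasp_force: 0.0
```

```bash
python3 - <<'E'
from h import *
c=bot.camera('wrist');g=c['img'].max(2);s=bot.camera('scene')
b=blob(c,(170,90,360,260),lambda h:h[...,2]>225);r=rect(c,b,.022);print("panel",r)
x0,y0=245,140;m=(g[y0:235,x0:305]<225).astype(np.uint8); m=cv2.morphologyEx(m,cv2.MORPH_CLOSE,np.ones((5,5)))
k=np.argwhere(m)[:,::-1]+[x0,y0];q=rect(c,k,.040);print(k.min(0),k.max(0),q)
cv2.imwrite('pics/end.png',np.hstack([cv2.resize(c['img'][60:280,150:390],(300,300)),cv2.resize(s['img'][90:340,80:480],(480,300))]))
E
```

```text
panel ((485.7066650390625, -293.2705078125), (104.29916381835938, 84.42231750488281), 6.122612953186035)
[245 151] [304 234] ((490.71551513671875, -278.9022216796875), (75.40469360351562, 53.712825775146484), 63.314208984375)
```

View pics/end.png

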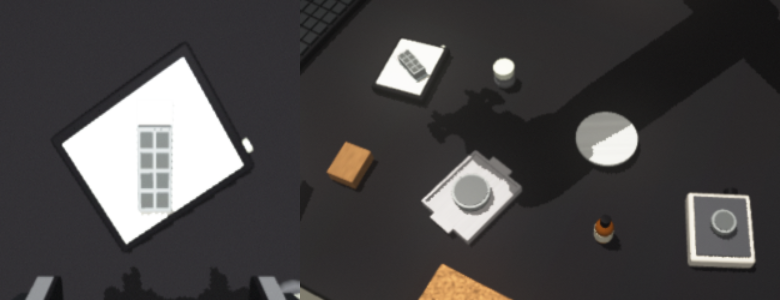

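The picture shows all three samples on their places and the bottle, jar and box undisturbed. I'll check the slide's centre once, from block pixels (256–287, 152–216).

```bash
python3 - <<'E'
from h import *
c=bot.camera('wrist');g=c['img'].max(2)
x0,y0=253,145;m=(g[y0:219,x0:292]<225).astype(np.uint8); m=cv2.morphologyEx(m,cv2.MORPH_CLOSE,np.ones((5,5)))
m=cv2.morphologyEx(m,cv2.MORPH_OPEN,np.ones((5,5)))
k=np.argwhere(m)[:,::-1]+[x0,y0];q=rect(c,k,.040);print(k.min(0),k.max(0),q)
p=np.array(q[0]);u=np.array([np.cos(np.radians(63.5)),np.sin(np.radians(63.5))]);s=p-6*u
print("slide",s,"off",np.linalg.norm(s-[485.8,-293.3]))
o=bot.get_obs();print(o['time'],o['wrist_force'])
E
```

```text
[262 151] [291 218] ((485.59674072265625, -284.91278076171875), (60.08302688598633, 25.99502944946289), 63.34311294555664)
slide [ 482.91955384 -290.28238693] off 4.171685353646994
39.1 [-0.46952527  0.25567623  0.01387476]
```

The slide is about 4 mm off at most, well within the 15 mm allowed. Handing in.

```bash
python3 -c "
from workcell import bot
print(bot.job_done())"
```

```text
the job is handed in; nothing more can be done
None
```

The job is handed in: large dish in the tray (about 1 mm off centre), small dish on the warming plate (about 1.5 mm), chambered slide on the viewer (about 4 mm), all let go, with the bottle, jar and box never touched.

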